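# Find the hidden catch and open the synthesizer's drawer

## Task

The accessory drawer of the synthesizer case is locked by a catch in a recess hidden somewhere under the grey ribbed strip along the front top edge of the case. Feel along the strip with closed fingers, pressing only lightly so as not to crush it, until they drop into the recess, and press the catch at its bottom until the drawer pops out. Then pull the drawer fully open, let go, and leave the mug, the pedal and the module beside the case where they are.

Things in the scene. Friction and masses are not known exactly. Their poses are not given: they have to be found in the camera images.
- case: Blue synthesizer case with wooden cheeks, fixed, 240 mm deep (x) and 400 wide (y); origin at the centre of its underside, x to its back, z up; the drawer faces its -x, towards the robot. Top 90 mm high at the strip, 98 right behind it; low knobs, then a sloping panel up to 150 mm high, 130 mm behind the strip. Cheeks 105 mm high, 26 mm beyond the strip's ends.
- strip_left (a point): The +y end (robot's left) of the grey, dark-ribbed strip, on the centre line of its top (90 mm high). The strip is 44 mm wide and runs straight 308 mm to strip_right, along the case's y, 88 mm in front of the case's origin. Bounded in front by a 10 mm blue edge and at its ends by blue blocks, all level with it, and behind by a step 8 mm high.
- strip_right (a point): The -y end of the ribbed strip, on its centre line, on its top face.
- strip_mid (a point): Middle of the ribbed strip, on its top face, halfway between its two ends.
- strip (a joint): How far the whole strip has sunk into its foam bed, m. It starts to give at about 2 N of push and then sinks 1 mm for each further 4 N; beyond 4.5 mm (about 20 N) it is damaged.
- shutter (a joint): Drop of the hidden shutter, m: 0 flush, 0.009 at its stop. It is a 44 x 44 mm piece of the strip that looks like the rest and covers the recess (same size, upright walls); it may be anywhere in the strip, even at an end. Fingertips wholly over it sink it with 1 N at first, 2 N at the stop; straddling its border they do not. It springs back when left.
- catch (a joint): Travel of the catch, which is met when the shutter is 9 mm down and is pressed by pushing on, m: 0 at rest, 0.004 fully in. It starts to move at 4 N and is fully in at 8 N (fingertips then about 14.5 mm below the strip's top, as the strip sinks too); at about 2.7 mm the drawer unlocks and a spring pushes it out. It springs back when left.
- drawer (a joint): Opening of the drawer, m: 0 shut and locked, about 0.03 or a little more when popped out, 0.09 fully open; it slides towards the case's -x with about 0.6 N of friction and stays where it is left.
- handle (a point): Middle of the drawer's dark bar handle, 11 mm thick and 120 mm long along the case's y, 58 mm above the table and 35 mm out from the drawer's front (29 mm free between bar and front; only the table below). It moves with the drawer.
- mug: Blue mug left of the case, 76 mm across, 92 mm high; origin at the centre of its underside.
- pedal: Orange effects pedal right of the case, 115 by 70 by 36 mm with controls on top; origin at the centre of its underside.
- module: Spare module left of the case, 129 by 60 mm aluminium plate on a green block, 28 mm high, with knobs; origin at the centre of its underside.

How it is judged (in metres and radians):
On the way:
1. the hidden catch is pressed (value of joint catch above 0.0022 m).
At the end, for the whole second after the job is handed in: The drawer stands at least 80 mm open and still, the shutter and the catch have sprung back (less than 2 mm and 1 mm down), and the mug, pedal and module are within 20 mm of where they stood (value of joint drawer above 0.08 m and velocity of joint drawer between -0.01 and 0.01 m/s and value of joint shutter below 0.002 m and value of joint catch below 0.001 m and distance of each of mug, pedal, module from where it was at the start of the episode below 0.02 m); the robot touches nothing.
It fails at once if the strip is pressed more than 4.5 mm into its bed (over about 20 N) (value of joint strip above 0.0045 m).
It fails at once if a bystander is pushed away by more than 20 mm (distance of any of mug, pedal, module from where it was at the start of the episode above 0.02 m).
It fails at once if the mug is tipped (angle between mug's own z axis and vertical above 0.3 rad).
It also fails if it takes over 67 s, if anything falls off the work surface, if the arm or the gripper's body presses on something with over 40 N, if the wrist force passes 120 N, or if a joint passes its speed limit or range.

## Robot

A 6-joint arm with a two-finger parallel gripper is mounted at the origin on the work surface. World frame = base frame: x ahead of the robot, y to its left, z up, the work surface at z = 0. Lengths are in mm, angles in degrees, forces in N, time in s.
With the tool pointing down it reaches from about 300 to 850 mm from the base axis. Payload 4.2 kg.
Tool frame: the origin (TCP) lies midway between the tips of the shut fingers; the grasp point (between the pads) lies 19 mm behind it (env.grip_point_offset is the distance from the TCP to the grasp point, in mm); z points along the fingers, x is the direction in which the jaws open and shut, and the axes are right-handed (so a half turn about z gives the same grasp; the last joint's range is limited). The gripper opens to 91 mm and grips with 3 to 60 N. Pads are 32 mm wide; open, the fingers measure 118 mm over their backs; the gripper's body (76 mm by 178 mm) begins 60 mm behind the grasp point.
Start: joints at [71.62, 18.312, 89.639, -0, 72.044, -1.146], TCP at [170.366, 549.198, 213.976] pointing down, gripper open.
Joint ranges: [-177.97, 177.97], [-48.28, 115.42], [12.27, 149.76], [-77.06, 257.06], [2.81, 150.46], [-146.56, 146.56]. Speed limits (degrees/s): [147.25, 147.25, 180, 180, 180, 180].

## Interface

Orientations are given as [roll, pitch, yaw] about the fixed x, y, z axes, in that order (R = Rz(yaw) Ry(pitch) Rx(roll)).
In Python, from workcell import env gives the robot as it stands.
- The arm moves only by the shell command python3 -m pendant 'ROWS' [FORCE]. ROWS is JSON, a list of rows, each an object with "xyz": the shift along the tool's x, y, z in m, a list of three; "roll": the turn about the tool's z in degrees; "jaw": the closure, from 0 (fully open) to 1 (shut). A call has exactly 8 rows; each row is the pose to reach, as a shift and turn from the pose commanded when the call began, along the tool's axes at that moment; what a row does not reach only later rows make up. A row lasts 1/8 s, in which the tool goes at most 62.5 mm and 10.7 degrees, less where a joint would pass 70% of its speed; a pose out of reach is approached as far as the arm can. A call with a gripper value outside its range is refused whole. The fingers move at their own pace and stop on an object; FORCE is the grip in N (left out, the last holds). Time passes only in rows, so rows that repeat a pose let the fingers close, or fill a call up. It gives the time, the measured TCP pose, the force and the opening at its end, in the units of the state.
- env.state(): the state, without advancing time (a new reading comes with each control period).
- env.grab_frame(name): name is "scene" or "top" or "wrist"; returns (picture, depth): 480x640x3 uint8, blue, green, red; 480x640 float32, mm along the optical axis (not along the pixel's ray), 0 where there is no reading.
- env.camera_params(name): a dict with "camera_matrix" (3x3 intrinsics, pixels), "D" ([k1, k2, p1, p2, k3] as OpenCV has them; the pictures are not rectified), "cam_to_world" (4x4, takes a point from camera to world coordinates); the wrist camera has in their place "hand_eye" (4x4, takes a point from camera to tool coordinates, whose origin is the TCP and whose axes are the tool frame's). Camera axes: x right, y up, looking along -z (the intrinsics and any distortion apply to the point x, -y, -z); pixel columns grow to the right and rows downward; lengths in mm; the calibration is good to about 2 mm. A picture is of the moment at which its call begins: read the wrist's pose just before it. camera_params takes no time and is no camera call.
- env.job_done(): hands the job in, once; it reports no verdict.
The state is a dict: "time_s": time; "qpos": joint angles; "qvel": joint speeds; "effort": joint torques, N m; "ee_pos": TCP position; "ee_rot": TCP orientation; "force": force on the tool from outside, world axes, zero at the start; "torque": the same for the moment, N m; "gripper_width": finger opening in mm.
Only numpy, scipy, OpenCV 4.12 (cv2) and the standard library are available. Lean on these libraries where they do the work, as an engineer would, in place of code of your own. Each camera call takes 0.05 s, during which the arm holds its last target. There are 200 camera calls.

## Working session

There is one attempt and no reset: what is moved stays moved. The work goes in short steps, Python scripts to look and compute and a shell command to move; the robot and the scene stay as the last step left them, time stands still between calls to the robot, and variables do not carry over. Pictures are saved under pics/ and viewed, about 8 in all and at most 12, crops included, and the job is handed in when it is done.

```bash
ls; mkdir -p pics; python3 - <<'E'
from workcell import env
import cv2,numpy as np
s=env.state();print({k:np.round(v,3).tolist() for k,v in s.items()})
for n in("top","scene"):
    p,d=env.grab_frame(n);cv2.imwrite(f"pics/{n}0.png",p);np.save(f"pics/{n}0.npy",d)
    c=env.camera_params(n);print(n,np.round(c["camera_matrix"],1).tolist(),c["D"],np.round(c["cam_to_world"],3).tolist())
print(env.camera_params("wrist"))
E
```

```text
pics
{'time_s': 0.0, 'qpos': [71.618, 18.352, 89.706, -0.001, 72.042, -1.146], 'qvel': [0.031, -0.074, -0.009, 0.024, -0.068, 0.056], 'effort': [-0.002, -41.246, -23.198, 0.072, 0.046, -0.0], 'ee_pos': [170.226, 548.708, 213.112], 'ee_rot': [-179.999, 0.101, 72.764], 'force': [-1.042, 0.39, 0.288], 'torque': [-0.006, 0.022, -0.014], 'gripper_width': 91.016}
top [[549.8, 0.0, 318.7], [0.0, 549.8, 245.2], [0.0, 0.0, 1.0]] [-0.14382735  0.          0.          0.          0.        ] [[-0.027, 0.992, -0.121, 494.316], [-1.0, -0.026, 0.008, -2.864], [0.005, 0.122, 0.993, 1067.711], [0.0, 0.0, 0.0, 1.0]]
scene [[447.0, 0.0, 317.7], [0.0, 447.0, 234.9], [0.0, 0.0, 1.0]] [-0.11436029  0.          0.          0.          0.        ] [[0.746, -0.468, 0.474, 993.258], [0.666, 0.539, -0.516, -430.881], [-0.015, 0.7, 0.714, 673.888], [0.0, 0.0, 0.0, 1.0]]
{'camera_matrix': array([[342.46053579,   0.        , 323.49959574],
       [  0.        , 342.46053579, 241.16243626],
       [  0.        ,   0.        ,   1.        ]]), 'D': array([0.00748845, 0.        , 0.        , 0.        , 0.        ]), 'hand_eye': array([[ 9.99999015e-01,  1.05496168e-03, -9.25484598e-04,
         7.14970521e-01],
       [ 7.56925715e-04, -9.60776636e-01, -2.77322345e-01,
        -7.82924840e+01],
       [-1.18174842e-03,  2.77321372e-01, -9.60776488e-01,
        -1.71730972e+02],
       [ 0.00000000e+00,  0.00000000e+00,  0.00000000e+00,
         1.00000000e+00]])}
```

View pics/top0.png

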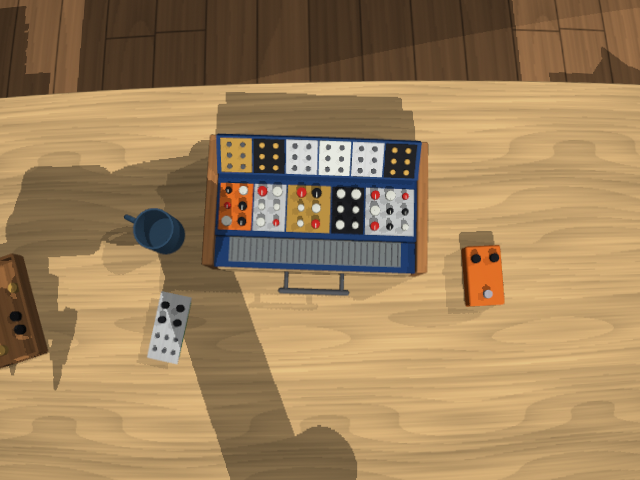

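View pics/scene0.png

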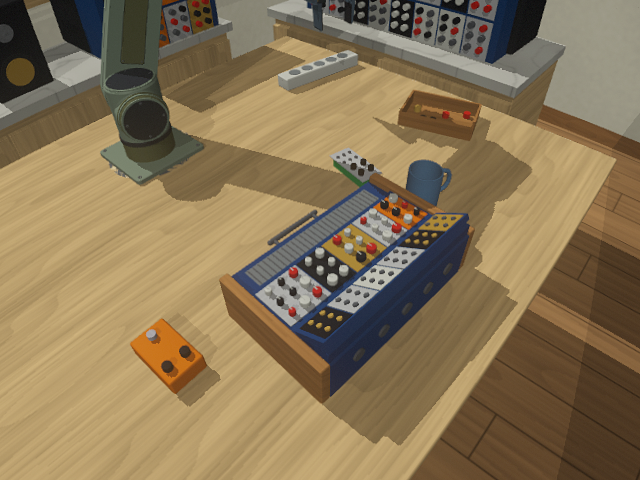

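Top view: the case is central, with the strip running from about (228,249) to (401,257) and the handle at (313,291). The mug is at (158,230), the module at (169,328) and the pedal at (484,275). Next I measure the strip and handle.

```bash
cat > h.py <<'E'
import cv2,numpy as np
from workcell import env
def rays(n,px):
    c=env.camera_params(n);u=cv2.undistortPoints(np.float32(px).reshape(-1,1,2),c["camera_matrix"],c["D"]).reshape(-1,2)
    T=c["cam_to_world"];d=np.c_[u[:,0],-u[:,1],-np.ones(len(u))]@T[:3,:3].T
    return T[:3,3],d
def plane(n,px,z):
    o,d=rays(n,px);return o+d*((z-o[2])/d[:,2])[:,None]
def grey(n,roi,z,smax=70,vr=(50,190)):
    p=cv2.imread(f"pics/{n}0.png");h=cv2.cvtColor(p,cv2.COLOR_BGR2HSV)
    m=cv2.inRange(h,(0,0,vr[0]),(180,smax,vr[1]));k=np.zeros_like(m);x0,y0,x1,y1=roi;k[y0:y1,x0:x1]=m[y0:y1,x0:x1]
    return k
E
python3 - <<'E'
from h import *
def rep(n,k,z):
    cs=cv2.findContours(k,cv2.RETR_EXTERNAL,cv2.CHAIN_APPROX_NONE)[0]
    c=max(cs,key=cv2.contourArea);P=plane(n,c.reshape(-1,2),z)
    r=cv2.minAreaRect(np.float32(P[:,:2]));b=cv2.boxPoints(r)
    print(n,cv2.contourArea(c),np.round(r[0],1),np.round(r[1],1),round(r[2],2),np.round(b).tolist())
k=grey("top",(212,225,415,275),90);k=cv2.morphologyEx(k,cv2.MORPH_CLOSE,np.ones((5,5)));k=cv2.morphologyEx(k,cv2.MORPH_OPEN,np.ones((9,9)))
rep("top",k,90)
k2=cv2.imread("pics/scene0.png");h=cv2.cvtColor(k2,cv2.COLOR_BGR2HSV)
m=cv2.inRange(h,(0,0,50),(180,70,190));poly=np.zeros_like(m);cv2.fillPoly(poly,[np.int32([[232,280],[245,292],[385,196],[370,182]])],255)
k2=m&poly;k2=cv2.morphologyEx(k2,cv2.MORPH_CLOSE,np.ones((5,5)));rep("scene",cv2.morphologyEx(k2,cv2.MORPH_OPEN,np.ones((5,5))),90)
# ends and depth check
d=np.load("pics/top0.npy");c=env.camera_params("top")
for q in [(240,249),(313,253),(395,257)]:
    o,r=rays("top",[q]);print(q,np.round(o+r[0]*d[q[1],q[0]],1),np.round(plane("top",[q],90),1))
# handle: dark grey bar below y 286
g=grey("top",(270,284,355,300),58,90,(20,110));rep("top",g,58)
p=cv2.imread("pics/top0.png");cv2.imwrite("pics/crop1.png",cv2.resize(np.hstack([p[225:305,200:430]]),None,fx=3.4,fy=3.4,interpolation=cv2.INTER_CUBIC))
for nm,q in (("mug",(158,230)),("module",(169,328)),("pedal",(484,275))):print(nm,np.round(plane("top",[q],30)))
E
```

```text
top 4114.5 [603.3  -2.8] [308.3  45.5] 86.43 [[571.0, -155.0], [616.0, -158.0], [636.0, 150.0], [590.0, 152.0]]
scene 2448.5 [599.3  -4.5] [309.9  41.2] 86.49 [[569.0, -158.0], [610.0, -160.0], [629.0, 149.0], [588.0, 151.0]]
(240, 249) [610.7 130.4  90.8] [[610.8 130.5  90. ]]
(313, 253) [ 6.001e+02 -3.000e-01  9.040e+01] [[ 6.001e+02 -3.000e-01  9.000e+01]]
(395, 257) [ 589.1 -147.2   89.1] [[ 589.  -147.1   90. ]]
top 333.5 [537.2   1.5] [128.4  18.3] 88.43 [[526.0, -62.0], [545.0, -63.0], [548.0, 65.0], [530.0, 66.0]]
mug [[659. 298.  30.]]
module [[471. 276.  30.]]
pedal [[ 555. -327.   30.]]
```

View pics/crop1.png

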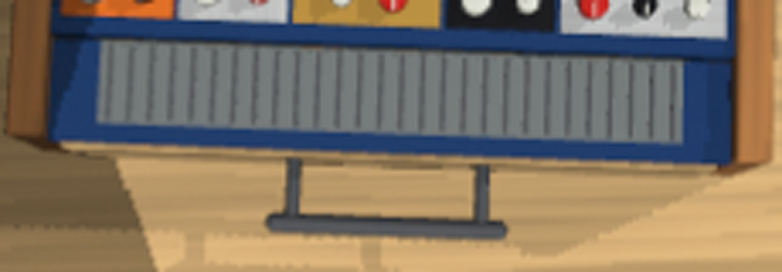

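The two views agree: strip middle about (602,-3.5), length 308–310 mm, case yaw about -3.6°, top at z≈90. I'll move above the +y end with the fingers shut and the jaw axis along the strip, which makes the footprint 27 mm along it.

```bash
cat >> h.py <<'E'
import sys
M=np.array([602.,-3.5]);CY=np.array([.063,.998]);CX=np.array([.998,-.063])
def at(s): return M+CY*(154-s)   # s = distance from left end
def shift(pos,yaw,tgt):
    d=np.array(tgt)-np.array(pos);y=np.radians(yaw)
    return np.round([d[0]*np.cos(y)+d[1]*np.sin(y),d[0]*np.sin(y)-d[1]*np.cos(y),-d[2]],1)
def st():
    s=env.state();print(s["time_s"],np.round(s["ee_pos"],2),np.round(s["ee_rot"],2),np.round(s["force"],2),round(s["gripper_width"],1));return s
E
python3 -m pendant '[{"xyz":[-0.027,0.0545,0],"roll":-1.7,"jaw":1},{"xyz":[-0.0544,0.109,0],"roll":-3.4,"jaw":1},{"xyz":[-0.0815,0.1634,0],"roll":-5.1,"jaw":1},{"xyz":[-0.1087,0.2179,0],"roll":-6.8,"jaw":1},{"xyz":[-0.1359,0.2724,0],"roll":-8.5,"jaw":1},{"xyz":[-0.1631,0.3269,0],"roll":-10.2,"jaw":1},{"xyz":[-0.1903,0.3814,0],"roll":-11.9,"jaw":1},{"xyz":[-0.2174,0.4358,0],"roll":-13.6,"jaw":1}]' 10
python3 - <<'E'
from h import *
s=st();print(shift(s["ee_pos"],s["ee_rot"][2],[*at(22),130]))
E
```

```text
time_s: 1.1
ee_pos: [523.3, 210.8, 213.6]
ee_rot: [-180.0, -0.0, 86.4]
force: [0.2, 0.5, -0.1]
gripper_width: 14.0
1.1 [523.28 210.79 213.63] [-1.7997e+02 -1.0000e-02  8.6410e+01] [ 0.2   0.49 -0.14] 14.0
[-76.9  92.   83.6]
```

```bash

python3 -m pendant '[{"xyz":[-0.020,0.023,0],"roll":0,"jaw":1},{"xyz":[-0.040,0.046,0],"roll":0,"jaw":1},{"xyz":[-0.060,0.07,0.0],"roll":0,"jaw":1},{"xyz":[-0.077,0.092,0.02],"roll":0,"jaw":1},{"xyz":[-0.077,0.092,0.05],"roll":0,"jaw":1},{"xyz":[-0.077,0.092,0.08],"roll":0,"jaw":1},{"xyz":[-0.077,0.092,0.09],"roll":0,"jaw":1},{"xyz":[-0.077,0.092,0.09],"roll":0,"jaw":1}]' 10
python3 - <<'E'
from h import *
s=st();print(shift(s["ee_pos"],s["ee_rot"][2],[*at(22),90]))
s=env.state();p,d=env.grab_frame("wrist");cv2.imwrite("pics/w1.png",p);st()
E
```

```text
time_s: 2.1
ee_pos: [608.9, 129.8, 123.6]
ee_rot: [-179.9, 0.0, 86.4]
force: [-0.1, -1.0, 0.3]
gripper_width: 0.5
2.1 [608.91 129.84 123.57] [-1.7994e+02  1.0000e-02  8.6380e+01] [-0.14 -0.95  0.31] 0.5
[-1.5  1.5 33.6]
2.15 [609.57 129.96 124.6 ] [ 1.7994e+02 -2.0000e-02  8.6380e+01] [-0.13  0.68  0.44] 0.6
```

View pics/w1.png

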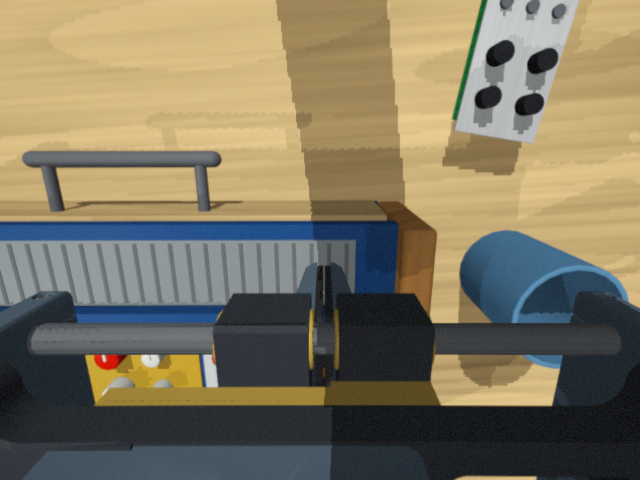

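The wrist view shows the shut fingers over the strip, with its end at about column 356 and its front edge at about row 240. I'll check those against the plane z=90.

```bash
python3 - <<'E'
from h import *
from scipy.spatial.transform import Rotation as R
c=env.camera_params("wrist");H=c["hand_eye"];pos=np.array([609.2,129.9,124.1]);Rt=R.from_euler("xyz",[180,0,86.38],degrees=True).as_matrix()
u=cv2.undistortPoints(np.float32([[[356,265]],[[355,240]],[[100,240]],[[100,304]],[[220,304]]]),c["camera_matrix"],c["D"]).reshape(-1,2)
d=np.c_[u[:,0],-u[:,1],-np.ones(5)]@(Rt@H[:3,:3]).T;o=pos+Rt@H[:3,3]
P=o+d*((90-o[2])/d[:,2])[:,None]
for p in P: print(np.round(p,1),"along",round(154-(p[:2]-M)@CY,1),"across",round((p[:2]-M)@CX,1))
print("tcp",154-(pos[:2]-M)@CY,(pos[:2]-M)@CX)
E
```

```text
[607.8 151.6  90. ] along -1.2 across -4.0
[591.1 151.6  90. ] along -0.1 across -20.6
[581.   -6.9  90. ] along 158.7 across -20.8
[624.1 -17.5  90. ] along 166.6 across 23.0
[629.3  61.   90. ] along 87.9 across 23.2
tcp 20.41319999999999 -1.218599999999956
```

Agrees within about 1 mm, with the strip centre about 1 mm further in +x. I'll descend to just above it, then press lightly.

```bash
sed -i 's/M=np.array(\[602./M=np.array([603./' h.py
python3 -m pendant '[{"xyz":[-0.001,0.002,0.01],"roll":0,"jaw":1},{"xyz":[-0.001,0.002,0.02],"roll":0,"jaw":1},{"xyz":[-0.001,0.002,0.028],"roll":0,"jaw":1},{"xyz":[-0.001,0.002,0.031],"roll":0,"jaw":1},{"xyz":[-0.001,0.002,0.033],"roll":0,"jaw":1},{"xyz":[-0.001,0.002,0.034],"roll":0,"jaw":1},{"xyz":[-0.001,0.002,0.034],"roll":0,"jaw":1},{"xyz":[-0.001,0.002,0.034],"roll":0,"jaw":1}]' 
python3 -m pendant '[{"xyz":[0,0,0.0005],"roll":0,"jaw":1},{"xyz":[0,0,0.001],"roll":0,"jaw":1},{"xyz":[0,0,0.001],"roll":0,"jaw":1},{"xyz":[0,0,0.001],"roll":0,"jaw":1},{"xyz":[0,0,0.001],"roll":0,"jaw":1},{"xyz":[0,0,0.001],"roll":0,"jaw":1},{"xyz":[0,0,0.001],"roll":0,"jaw":1},{"xyz":[0,0,0.001],"roll":0,"jaw":1}]' 
python3 -c "
from h import *
s=st();p=s['ee_pos'][:2]-M;print(154-p@CY,p@CX)"
```

```text
time_s: 3.15
ee_pos: [611.1, 128.7, 90.2]
ee_rot: [180.0, -0.0, 86.4]
force: [-0.5, 0.8, 1.8]
gripper_width: 0.4
time_s: 4.15
ee_pos: [611.2, 128.7, 89.3]
ee_rot: [180.0, -0.0, 86.4]
force: [-1.3, -0.9, 4.6]
gripper_width: 0.8
4.15 [611.15 128.68  89.32] [ 1.7998e+02 -1.0000e-02  8.6360e+01] [-1.31 -0.92  4.57] 0.8
21.57250197254075 -0.19070513008536594
```

Solid here (about 4.6 N at commanded z 89). Now pecks every 13 mm to z 88.5: solid should read about 6 N, the shutter about 1 N.

```bash

python3 -m pendant '[{"xyz":[0,0,-0.003],"roll":0,"jaw":1},{"xyz":[-0.013,0,-0.003],"roll":0,"jaw":1},{"xyz":[-0.013,0,-0.001],"roll":0,"jaw":1},{"xyz":[-0.013,0,0.0005],"roll":0,"jaw":1},{"xyz":[-0.013,0,0.0005],"roll":0,"jaw":1},{"xyz":[-0.013,0,0.0005],"roll":0,"jaw":1},{"xyz":[-0.013,0,0.0005],"roll":0,"jaw":1},{"xyz":[-0.013,0,0.0005],"roll":0,"jaw":1}]' 
for i in 1 2 3 4; do
python3 -m pendant '[{"xyz":[0,0,-0.003],"roll":0,"jaw":1},{"xyz":[-0.013,0,-0.003],"roll":0,"jaw":1},{"xyz":[-0.013,0,-0.001],"roll":0,"jaw":1},{"xyz":[-0.013,0,0],"roll":0,"jaw":1},{"xyz":[-0.013,0,0],"roll":0,"jaw":1},{"xyz":[-0.013,0,0],"roll":0,"jaw":1},{"xyz":[-0.013,0,0],"roll":0,"jaw":1},{"xyz":[-0.013,0,0],"roll":0,"jaw":1}]' | grep -E 'ee_pos|force'; done
```

```text
time_s: 5.15
ee_pos: [610.3, 114.8, 89.1]
ee_rot: [180.0, 0.1, 86.4]
force: [-1.2, -4.4, 5.3]
gripper_width: 0.3
ee_pos: [609.4, 101.7, 89.1]
force: [-1.5, -3.5, 5.7]
ee_pos: [608.6, 88.9, 89.0]
force: [-0.9, -4.0, 4.9]
ee_pos: [607.8, 75.9, 89.1]
force: [-1.2, -4.1, 5.7]
ee_pos: [606.9, 62.8, 89.1]
force: [-2.0, -3.1, 6.1]
```

```bash

for i in 1 2 3 4 5; do
python3 -m pendant '[{"xyz":[0,0,-0.003],"roll":0,"jaw":1},{"xyz":[-0.013,0,-0.003],"roll":0,"jaw":1},{"xyz":[-0.013,0,-0.001],"roll":0,"jaw":1},{"xyz":[-0.013,0,0],"roll":0,"jaw":1},{"xyz":[-0.013,0,0],"roll":0,"jaw":1},{"xyz":[-0.013,0,0],"roll":0,"jaw":1},{"xyz":[-0.013,0,0],"roll":0,"jaw":1},{"xyz":[-0.013,0,0],"roll":0,"jaw":1}]' | grep -E 'ee_pos|force'; done
```

```text
ee_pos: [606.1, 49.9, 89.1]
force: [-0.9, -3.0, 5.8]
ee_pos: [605.3, 37.0, 89.1]
force: [-1.5, -3.0, 6.9]
ee_pos: [604.5, 24.0, 89.0]
force: [-0.6, -4.0, 5.8]
ee_pos: [603.5, 11.2, 88.6]
force: [-0.9, -4.8, 4.5]
ee_pos: [602.8, -0.9, 88.4]
force: [0.3, -0.5, 1.1]
```

Contact is soft at y≈-1 (1.1 N). One more peck will bound the recess.

```bash

python3 -m pendant '[{"xyz":[0,0,-0.003],"roll":0,"jaw":1},{"xyz":[-0.010,0,-0.003],"roll":0,"jaw":1},{"xyz":[-0.010,0,-0.001],"roll":0,"jaw":1},{"xyz":[-0.010,0,0],"roll":0,"jaw":1},{"xyz":[-0.010,0,0],"roll":0,"jaw":1},{"xyz":[-0.010,0,0],"roll":0,"jaw":1},{"xyz":[-0.010,0,0],"roll":0,"jaw":1},{"xyz":[-0.010,0,0],"roll":0,"jaw":1}]' | grep -E 'ee_pos|force'
```

```text
ee_pos: [602.3, -11.0, 88.5]
force: [-0.6, -0.6, 1.3]
```

Both are inside, so the centre is at y≈-6. I'll go there and press down in stages.

```bash

python3 -m pendant '[{"xyz":[0,0,-0.001],"roll":0,"jaw":1},{"xyz":[0.005,0,-0.001],"roll":0,"jaw":1},{"xyz":[0.005,0,0.001],"roll":0,"jaw":1},{"xyz":[0.005,0,0.003],"roll":0,"jaw":1},{"xyz":[0.005,0,0.005],"roll":0,"jaw":1},{"xyz":[0.005,0,0.006],"roll":0,"jaw":1},{"xyz":[0.005,0,0.006],"roll":0,"jaw":1},{"xyz":[0.005,0,0.006],"roll":0,"jaw":1}]' | grep -E 'ee_pos|force'
```

```text
ee_pos: [602.5, -6.1, 82.4]
force: [-0.6, 0.5, 1.0]
```

```bash

python3 -m pendant '[{"xyz":[0,0,0.001],"roll":0,"jaw":1},{"xyz":[0,0,0.002],"roll":0,"jaw":1},{"xyz":[0,0,0.003],"roll":0,"jaw":1},{"xyz":[0,0,0.004],"roll":0,"jaw":1},{"xyz":[0,0,0.005],"roll":0,"jaw":1},{"xyz":[0,0,0.0055],"roll":0,"jaw":1},{"xyz":[0,0,0.0055],"roll":0,"jaw":1},{"xyz":[0,0,0.0055],"roll":0,"jaw":1}]' | grep -E 'ee_pos|force'
```

```text
ee_pos: [602.6, -6.1, 77.5]
force: [-2.0, 0.6, 6.7]
```

```bash

python3 -m pendant '[{"xyz":[0,0,0.001],"roll":0,"jaw":1},{"xyz":[0,0,0.0018],"roll":0,"jaw":1},{"xyz":[0,0,0.0018],"roll":0,"jaw":1},{"xyz":[0,0,0.0018],"roll":0,"jaw":1},{"xyz":[0,0,0.0018],"roll":0,"jaw":1},{"xyz":[0,0,0.0018],"roll":0,"jaw":1},{"xyz":[0,0,0.0018],"roll":0,"jaw":1},{"xyz":[0,0,0.0018],"roll":0,"jaw":1}]' | grep -E 'ee_pos|force'
python3 - <<'E'
from h import *
p,d=env.grab_frame("top");cv2.imwrite("pics/top1.png",p)
p=p[200:360,180:460];cv2.imwrite("pics/crop2.png",cv2.resize(p,None,fx=2.5,fy=2.5));st()
E
```

```text
ee_pos: [602.6, -6.2, 75.9]
force: [-1.9, 0.2, 8.3]
18.2 [602.57  -6.17  75.93] [179.97   0.    86.37] [-2.43  0.42  6.81] 0.2
```

View pics/crop2.png

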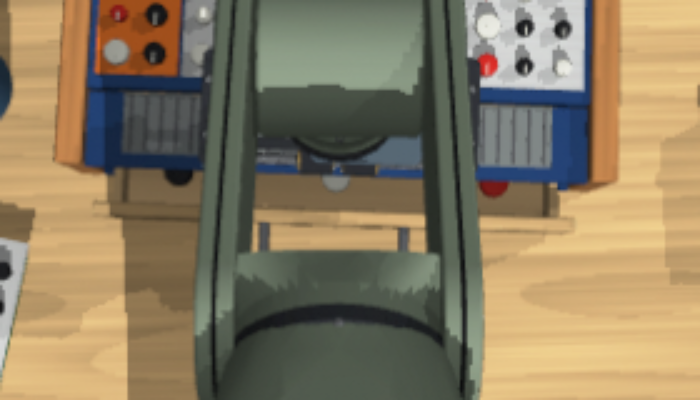

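The drawer has popped out: its interior is visible behind the front panel at crop rows 175–225. I'll lift out and look with the wrist camera.

```bash

python3 -m pendant '[{"xyz":[0,0,-0.005],"roll":0,"jaw":1},{"xyz":[0,0,-0.015],"roll":0,"jaw":1},{"xyz":[0,0,-0.035],"roll":0,"jaw":1},{"xyz":[0,0,-0.06],"roll":0,"jaw":1},{"xyz":[0,-0.02,-0.085],"roll":0,"jaw":1},{"xyz":[0,-0.04,-0.105],"roll":0,"jaw":1},{"xyz":[0,-0.05,-0.11],"roll":0,"jaw":1},{"xyz":[0,-0.05,-0.11],"roll":0,"jaw":1}]' | grep -E 'ee_pos|force'
python3 - <<'E'
from h import *
s=st();p,d=env.grab_frame("wrist");cv2.imwrite("pics/w2.png",p);st();np.save("pics/w2.npy",d)
E
```

```text
ee_pos: [552.4, -3.0, 185.1]
force: [0.9, 0.2, 0.3]
19.2 [552.36  -2.96 185.09] [179.97   0.    86.37] [0.9  0.18 0.3 ] 0.4
19.25 [552.63  -2.99 184.57] [-179.99    0.     86.37] [-0.96  0.55 -0.47] 0.9
```

View pics/w2.png

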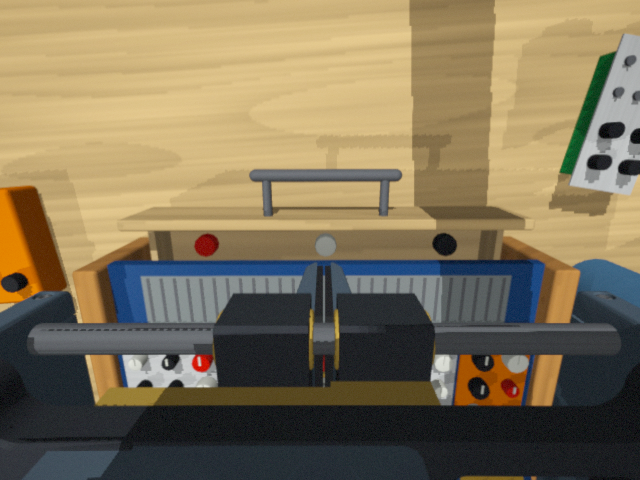

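The handle bar lies at row 175, columns 250–402. I'll cast that onto z=58.

```bash
python3 - <<'E'
from h import *
from scipy.spatial.transform import Rotation as R
c=env.camera_params("wrist");H=c["hand_eye"];pos=np.array([552.5,-3.,184.5]);Rt=R.from_euler("xyz",[180,0,86.38],degrees=True).as_matrix()
u=cv2.undistortPoints(np.float32([[[250,175]],[[402,175]],[[326,175]]]),c["camera_matrix"],c["D"]).reshape(-1,2)
d=np.c_[u[:,0],-u[:,1],-np.ones(3)]@(Rt@H[:3,:3]).T;o=pos+Rt@H[:3,3]
P=o+d*((58-o[2])/d[:,2])[:,None];print(np.round(P,1),"out",-67-(P[2,:2]-M)@CX)
d=np.load("pics/w2.npy")[172:178,326];print(d, (o+ (Rt@H[:3,:3]@np.r_[u[2,0],-u[2,1],-1])*np.median(d)))
s=env.state();print(shift([552.5,-3,184.5],86.38,[P[2,0],P[2,1],184.5]))
E
```

```text
[[497.6 -61.7  58. ]
 [505.9  68.4  58. ]
 [501.7   3.3  58. ]] out 34.496654695414904
[288.7833  288.93903 288.36334 288.43274 287.07397 287.94547] [501.21184447   3.31988172  63.70514243]
[  3.1 -51.1  -0. ]
```

Bar centre is (501.7, 3.3), bar top by depth z 63.7, drawer about 34 mm out, all consistent. I'll turn 90°, preset the jaw to about 28 mm and position over the bar.

```bash

python3 -m pendant '[{"xyz":[0.001,-0.01,0],"roll":10,"jaw":0.69},{"xyz":[0.001,-0.02,0],"roll":20,"jaw":0.69},{"xyz":[0.002,-0.03,0],"roll":30,"jaw":0.69},{"xyz":[0.003,-0.04,0],"roll":40,"jaw":0.69},{"xyz":[0.003,-0.051,0],"roll":50,"jaw":0.69},{"xyz":[0.003,-0.051,0],"roll":60,"jaw":0.69},{"xyz":[0.003,-0.051,0],"roll":70,"jaw":0.69},{"xyz":[0.003,-0.051,0],"roll":80,"jaw":0.69}]' | grep -E 'ee_|wid|force'
python3 -m pendant '[{"xyz":[0,0,0.02],"roll":10,"jaw":0.69},{"xyz":[0,0,0.05],"roll":10,"jaw":0.69},{"xyz":[0,0,0.08],"roll":10,"jaw":0.69},{"xyz":[0,0,0.1],"roll":10,"jaw":0.69},{"xyz":[0,0,0.1],"roll":10,"jaw":0.69},{"xyz":[0,0,0.1],"roll":10,"jaw":0.69},{"xyz":[0,0,0.1],"roll":10,"jaw":0.69},{"xyz":[0,0,0.1],"roll":10,"jaw":0.69}]' | grep -E 'ee_|wid|force'
```

```text
ee_pos: [502.2, 3.3, 184.0]
ee_rot: [-180.0, 0.1, 6.0]
force: [0.2, 0.1, -0.2]
gripper_width: 28.3
ee_pos: [502.4, 3.3, 85.8]
ee_rot: [-180.0, -0.1, -3.6]
force: [-0.1, 0.5, 0.4]
gripper_width: 28.0
```

```bash

python3 -m pendant '[{"xyz":[0,0,0.01],"roll":0,"jaw":0.69},{"xyz":[0,0,0.02],"roll":0,"jaw":0.69},{"xyz":[0,0,0.03],"roll":0,"jaw":0.69},{"xyz":[0,0,0.04],"roll":0,"jaw":0.69},{"xyz":[0,0,0.046],"roll":0,"jaw":0.69},{"xyz":[0,0,0.046],"roll":0,"jaw":0.69},{"xyz":[0,0,0.046],"roll":0,"jaw":0.69},{"xyz":[0,0,0.046],"roll":0,"jaw":0.69}]' | grep -E 'ee_|wid|force'
python3 -m pendant '[{"xyz":[0,0,0],"roll":0,"jaw":0.8},{"xyz":[0,0,0],"roll":0,"jaw":0.9},{"xyz":[0,0,0],"roll":0,"jaw":1},{"xyz":[0,0,0],"roll":0,"jaw":1},{"xyz":[0,0,0],"roll":0,"jaw":1},{"xyz":[0,0,0],"roll":0,"jaw":1},{"xyz":[0,0,0],"roll":0,"jaw":1},{"xyz":[0,0,0],"roll":0,"jaw":1}]' 10 | grep -E 'ee_|wid|force'
```

```text
ee_pos: [502.2, 3.3, 39.5]
ee_rot: [-180.0, -0.1, -3.6]
force: [0.4, -0.0, -1.0]
gripper_width: 28.4
ee_pos: [502.0, 3.3, 39.2]
ee_rot: [-180.0, -0.0, -3.6]
force: [-0.3, -0.2, 3.8]
gripper_width: 10.7
```

Gripped (10.7 mm, which matches the bar). Now I'll pull 56 mm.

```bash

python3 -m pendant '[{"xyz":[-0.005,0,0],"roll":0,"jaw":1},{"xyz":[-0.014,0,0],"roll":0,"jaw":1},{"xyz":[-0.024,0,0],"roll":0,"jaw":1},{"xyz":[-0.034,0,0],"roll":0,"jaw":1},{"xyz":[-0.043,0,0],"roll":0,"jaw":1},{"xyz":[-0.05,0,0],"roll":0,"jaw":1},{"xyz":[-0.054,0,0],"roll":0,"jaw":1},{"xyz":[-0.056,0,0],"roll":0,"jaw":1}]' | grep -E 'ee_|wid|force'
python3 -m pendant '[{"xyz":[0,0,0],"roll":0,"jaw":1},{"xyz":[0,0,0],"roll":0,"jaw":1},{"xyz":[0,0,0],"roll":0,"jaw":1},{"xyz":[0,0,0],"roll":0,"jaw":0.9},{"xyz":[0,0,0],"roll":0,"jaw":0.8},{"xyz":[0,0,0],"roll":0,"jaw":0.7},{"xyz":[0,0,0],"roll":0,"jaw":0.69},{"xyz":[0,0,0],"roll":0,"jaw":0.69}]' | grep -E 'ee_|wid|force'
```

```text
ee_pos: [445.9, 6.8, 39.2]
ee_rot: [180.0, -0.0, -3.6]
force: [1.6, -2.2, 2.8]
gripper_width: 10.6
ee_pos: [445.9, 7.0, 39.0]
ee_rot: [-180.0, 0.0, -3.6]
force: [0.5, 0.4, 1.1]
gripper_width: 28.5
```

Released. I'll lift straight up and look.

```bash

python3 -m pendant '[{"xyz":[0,0,-0.01],"roll":0,"jaw":0.69},{"xyz":[0,0,-0.025],"roll":0,"jaw":0.69},{"xyz":[0,0,-0.05],"roll":0,"jaw":0.69},{"xyz":[0,0,-0.08],"roll":0,"jaw":0.69},{"xyz":[0,0,-0.12],"roll":0,"jaw":0.69},{"xyz":[0,0,-0.15],"roll":0,"jaw":0.69},{"xyz":[-0.03,0,-0.17],"roll":0,"jaw":0.69},{"xyz":[-0.06,0,-0.19],"roll":0,"jaw":0.69}]' | grep -E 'time|ee_|wid|force'
python3 - <<'E'
from h import *
a=env.grab_frame("top")[0];b=env.grab_frame("scene")[0]
cv2.imwrite("pics/top2.png",a);cv2.imwrite("pics/scene2.png",b)
v=np.hstack([a[200:400,130:530],b[100:300,150:550]]);cv2.imwrite("pics/fin.png",np.vstack([a[190:400,120:520],b[100:400,120:520]]))
for n,f in (("top",a),):
    z=cv2.imread(f"pics/{n}0.png")
    for nm,(x0,y0,x1,y1) in dict(mug=(120,200,190,258),module=(143,285,195,368),pedal=(458,240,508,310)).items():
        print(nm,np.abs(z[y0:y1,x0:x1].astype(int)-f[y0:y1,x0:x1]).mean().round(2))
E
```

```text
time_s: 26.25
ee_pos: [385.3, 10.7, 230.5]
ee_rot: [-180.0, -0.0, -3.6]
force: [-0.8, 0.1, 0.2]
gripper_width: 28.2
mug 30.56
module 24.95
pedal 6.15
```

View pics/fin.png

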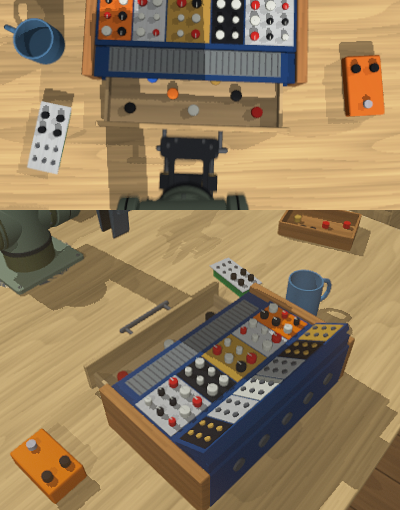

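The bystanders sit at the same pixels as before; the differences I computed come from moved shadows. The bar runs from (242,221) to (290,195) in the scene view. I'll check the opening and hand in if it exceeds 80 mm.

```bash
python3 - <<'E'
from h import *
P=plane("scene",[[242,221],[290,195],[266,208]],58)
o=-67-(P[2,:2]-M)@CX;print(np.round(P,1),"open",o);st()
if o>85: env.job_done();print("done")
E
```

```text
[[443.3 -56.2  58. ]
 [460.6  64.1  58. ]
 [451.8   2.2  58. ]] open 84.28175273742792
26.35 [384.81  10.83 231.6 ] [-179.97   -0.23   -3.62] [-0.22  0.36 -0.1 ] 28.6
```

The scene estimate of 84 mm disagrees a little with the gripper's travel (34 + 56 = 90 mm). I'll calibrate it with the same bar in the first picture, when the drawer was shut.

```bash
python3 - <<'E'
from h import *
def bar(f,roi):
    p=cv2.imread(f);h=cv2.cvtColor(p,cv2.COLOR_BGR2HSV);m=cv2.inRange(h,(0,0,30),(180,75,125));k=np.zeros_like(m);x0,y0,x1,y1=roi;k[y0:y1,x0:x1]=m[y0:y1,x0:x1]
    c=max(cv2.findContours(k,cv2.RETR_EXTERNAL,cv2.CHAIN_APPROX_NONE)[0],key=len)
    r=cv2.minAreaRect(c);P=plane("scene",[r[0]],58)[0];print(r,P,-67-(P[:2]-M)@CX);return P
a=bar("pics/scene0.png",(262,205,322,248));b=bar("pics/scene2.png",(234,186,298,228))
o=(a-b)[:2]@CX;print("opened",o)
if o>85: env.job_done();print("done")
E
```

```text
((292.87451171875, 228.58584594726562), (8.035886764526367, 58.46650314331055), 55.61965560913086) [535.70778912  -4.842061    58.        ] 0.0730766159253875
((265.1649475097656, 208.31735229492188), (9.433364868164062, 56.060523986816406), 57.339088439941406) [4.51174648e+02 4.34270193e-01 5.80000000e+01] 84.76956000096621
opened 84.69648338504084
```

```bash
python3 - <<'E'
from h import *
def pt(d,q):
    o,r=rays("scene",[q]);w=d[int(q[1])-1:int(q[1])+2,int(q[0])-1:int(q[0])+2];return np.round(o+r[0]*np.median(w),1)
d0=np.load("pics/scene0.npy");p,d2=env.grab_frame("scene")
for q in [(280,237),(293,228.5),(306,220)]:print(pt(d0,q))
for q in [(254,215),(265,208.3),(276,201)]:print(pt(d2,q))
s=env.state();p,d=env.grab_frame("wrist");cv2.imwrite("pics/w3.png",p)
E
```

```text
[533.8 -38.5  59.2]
[536.1  -4.8  58.5]
[537.7  30.9  56.7]
[446.5 -26.9  55.7]
[450.6   0.5  57.6]
[451.1  31.7  57.2]
```

View pics/w3.png

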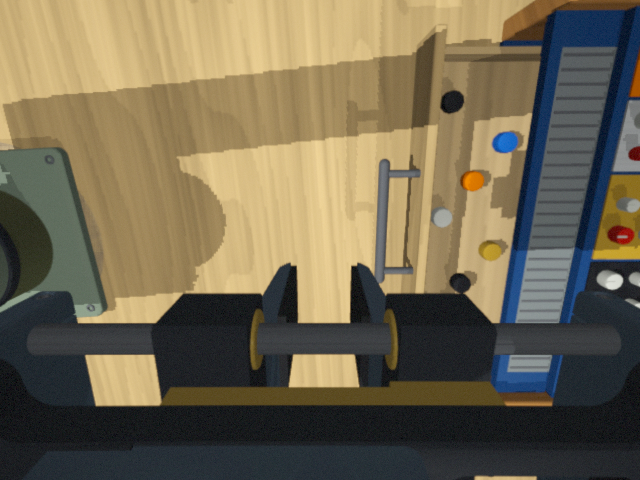

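The wrist view shows the bar at about (382,221), strip centre line at about (572,180), and nothing touching. I'll compute the opening from this same picture.

```bash
python3 - <<'E'
from h import *
from scipy.spatial.transform import Rotation as R
c=env.camera_params("wrist");H=c["hand_eye"];s=st();Rt=R.from_euler("xyz",s["ee_rot"],degrees=True).as_matrix()
u=cv2.undistortPoints(np.float32([[[383,165]],[[382,221]],[[381,277]],[[562,48]],[[614,48]],[[507,372]],[[551,372]]]),c["camera_matrix"],c["D"]).reshape(-1,2)
d=np.c_[u[:,0],-u[:,1],-np.ones(7)]@(Rt@H[:3,:3]).T;o=s["ee_pos"]+Rt@H[:3,3]
z=np.array([58,58,58,90,90,90,90]);P=o+d*((z-o[2])/d[:,2])[:,None];print(np.round(P,1))
m=P[3:].mean(0);print("strip mid",m,"open",(m-P[1])[:2]@CX-67)
E
```

```text
26.45 [386.46  10.66 229.85] [-1.7999e+02 -1.5000e-01 -3.6300e+00] [0.82 0.43 0.84] 27.9
[[ 449.3   64.9   58. ]
 [ 447.4    8.7   58. ]
 [ 445.3  -52.9   58. ]
 [ 590.4  150.6   90. ]
 [ 632.3  147.7   90. ]
 [ 571.7 -156.6   90. ]
 [ 618.1 -159.5   90. ]]
strip mid [603.13847576  -4.43526228  90.        ] open 89.22881573277286
```

The wrist camera gives 89 mm, the gripper's travel about 90 and the scene camera 85. All are above 80, so I'll hand in.

```bash
python3 -c "
from workcell import env
env.job_done();print('done')"
```

```text
the job is handed in; nothing more can be done
done
```

The drawer is unlocked and pulled nearly or fully open, and the job is handed in at about 26.5 s of the 67 s allowed.

- **Finding the recess:** I pecked along the strip with closed fingers every 10–13 mm. Solid strip read about 5–7 N; the shutter gave way at about 1.1–1.3 N around y = -6 mm, just right of the strip's middle.
- **Pressing the catch:** I pressed about 14 mm down, reading at most about 8 N, and a picture showed the drawer popped out about 34 mm. The catch's travel was not read directly.
- **Opening the drawer:** I gripped the bar (10.7 mm), pulled 56 mm, released it and lifted clear.

**Last checks:**
- **Opening:** The wrist camera gives 89 mm and the gripper's travel about 90 mm. The scene camera gives about 85 mm. The two cameras disagree by about 4 mm, probably from calibration error, but all are above 80 mm.
- **Bystanders:** The mug, module and pedal are at the same pixels as at the start in the final top view. My automatic picture comparison showed differences around the mug and module, which I put down to shadows that had moved.
- **Contact:** The gripper is clear of everything and the wrist force is about 1 N, which is within its noise.
- **Shutter and catch:** I did not measure their return separately. The strip looks flush in the last pictures.

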